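# Shut the soap mould and hold the spatula flat above it

## Robot

A 7-joint arm with a two-finger parallel gripper is mounted at the origin on the work surface. World frame = base frame: x ahead of the robot, y to its left, z up, the work surface at z = 0. Lengths are in mm, angles in degrees, forces in N, time in s.
With the tool pointing down it reaches from about 350 to 775 mm from the base axis. Payload 3.1 kg.
Tool frame: the origin (TCP) lies at the very end of the fingers, on their centre line; the grasp point (between the pads) lies grip_point_offset behind it (grip_point_offset is the distance from the TCP to the grasp point, in mm); z points along the fingers, y is the direction in which the jaws open and shut (so a half turn about z gives the same grasp; the last joint's range is limited). The gripper opens to 85 mm and grips with 20 to 120 N. Pads are 22 mm wide; open, the fingers measure 114 mm over their backs; the gripper's body (76 mm by 85 mm) begins 54 mm behind the grasp point. The pads swing forward as they close: fully open they stand 13 mm farther back than shut.
Start: joints at [70.09, 17.813, 0.802, 86.603, -0.252, 75.585, -1.558], TCP at [165.614, -524.49, 208.904] pointing down, gripper open.
Joint ranges: [-154.91, 154.91], [-16.99, 109.72], [-72.82, 74.43], [7.12, 147.25], [-82.49, 262.49], [11.32, 116.49], [-174.64, 174.64]. Speed limits (degrees/s): [159.86, 159.86, 180, 180, 180, 180, 180].

## Interface

Orientations are given as a 3x3 rotation matrix whose columns are the frame's x, y, z axes.
In Python, from workcell import * gives the robot as it stands.
- The arm moves only by the shell command python3 -m pendant 'ROWS' [FORCE]. ROWS is JSON, a list that holds one entry, the list of rows, each a list of 7 numbers: the gripper command: -1 is shut, 1 is fully open, values between are in proportion, then the shift along the tool's x, y, z in m, then the turn, a rotation vector about the tool's x, y, z in degrees. A call has 1 to 12 rows; each row is the pose to reach, as a shift and turn from the pose commanded when the call began, along the tool's axes at that moment; what a row does not reach only later rows make up. A row lasts 1/8 s, in which the tool goes at most 62.5 mm and 10.7 degrees, less where a joint would pass 70% of its speed; a pose out of reach is approached as far as the arm can. A call with a gripper value outside its range is refused whole. The fingers move at their own pace and stop on an object; FORCE is the grip in N (left out, the last holds). Time passes only in rows, so rows that repeat a pose let the fingers close. It gives the time, the measured TCP pose, the force and the opening at its end, in the units of the state.
- sense(): the state, without advancing time (a new reading comes with each control period).
- read_camera(name): name is "scene" or "top"; returns (picture, depth): 400x640x3 uint8, red, green, blue; 400x640 float32, mm along the optical axis (not along the pixel's ray), 0 where there is no reading.
- camera_model(name): a dict with "vfov" (degrees; the focal length in pixels is half the picture's height over the tangent of half this angle, whatever the lens; pixels are square), "cx", "cy" (the principal point, pixels), "k1" (the pictures are not rectified: a ray, as slopes to the right and down, at radius r is drawn at 1 + k1 r^2 times it, then the intrinsics apply), "world_to_cam" (4x4, takes a point from world to camera coordinates). Camera axes: x right, y up, looking along -z (the intrinsics and any distortion apply to the point x, -y, -z); pixel columns grow to the right and rows downward; lengths in mm; the calibration is good to about 2 mm. A picture is of the moment at which its call begins. camera_model takes no time and is no camera call.
- finish_job(): hands the job in, once; it reports no verdict.
The state is a dict: "time": time; "joint_pos": joint angles; "qvel": joint speeds; "joint_efforts": joint torques, N m; "eef_pos": TCP position; "tcp_rot": TCP orientation; "wrist_force": force on the tool from outside, world axes, zero at the start; "moment": the same for the moment, N m; "grip_width": opening from 0.0 (shut) to 1.0 (fully open).
Only numpy, scipy, OpenCV 4.12 (cv2) and the standard library are available. Lean on these libraries where they do the work, as an engineer would, in place of code of your own. Each camera call takes 0.05 s, during which the arm holds its last target. There are 200 camera calls.

## Task

The soap is poured: first lower the lid of the wooden mould box gently until it is fully shut, so that nothing can drip in. Then draw the yellow-handled spatula out of the slanted tool block, turn it flat (blade level, in line with its handle) and hold it with the middle of its blade about 15 cm above the middle of the shut lid, ready to be wiped. Finish while still holding it there in the gripper, touching nothing else with it, and leave the wooden paddle in its slot and the jar and the cup beyond where they stand.

Things in the scene. Friction and masses are not known exactly. Their poses are not given: they have to be found in the camera images.
- mould_box: Fixed pale wooden box, 120 (x) x 240 (y) x 75 mm high, part-filled with yellow soap; origin at the centre of its underside, z up. The lid's hinge runs along its +x top edge, which is turned roughly towards the robot: the lid opens towards the robot and shuts away from it.
- lid (a joint): Lid angle, rad: 0 fully shut (level on the box), up to 1.7 open; starts at 0.8 to 1.3, leaning over the box with its outer face up and towards the robot. Stiff hinge: the lid stays where it is left and takes about 1.5 to 3 N at 100 mm from the hinge to push shut. No handle: push it shut, e.g. with closed fingers on its outer face.
- lid_hinge (a point): Middle of the hinge line, at the lid's underside, 75.5 mm above the table. Lid's axes: y along the hinge, -x from the hinge to the free edge, z the outward (upper) normal. The lid is a brown wooden panel 138 mm from hinge to free edge, 240 mm wide, 10 mm thick.
- lid_middle (a point): Point on the lid's outer face (moves with the lid), 60 mm from the hinge line towards the free edge; with the lid shut it lies over the middle of the box, 85.5 mm above the table. Same axes as the lid.
- block: Fixed wooden block on a dark 180 x 180 x 12 mm base; two slots, 85 mm apart in y, rise at 40 degrees from level towards its +x (roughly away from the robot). Slots: 110 mm deep along the slope, 54 mm wide, 10 mm thick, bottom closed; highest wood 125 mm above the table. Origin: centre of the base's underside, z up. Spatula in one slot, paddle in the other, either way round.
- spatula: Loose spatula, about 0.13 kg, 250 mm long: yellow handle 110 x 20 (y) x 18 (z) mm, steel neck, flat steel blade. Origin on its axis in the handle, 60 mm from the handle's end: grip there across y. x points along the handle away from the blade, z is normal to the blade. In the block x points up at 40 degrees above level along the block's +x, and the origin is 162 mm above the table.
- blade (a point): Centre of the steel blade (110 long x 48 wide x 5 mm), 135 mm from the spatula's origin along its -x. The blade fills the slot's 110 mm depth: draw the spatula at least 110 mm along its own +x to free it.
- spatula_tip (a point): Middle of the blade's end edge, 190 mm from the spatula's origin along its -x.
- paddle: Loose stirring paddle all of dark wood, same size and same origin and axes as the spatula, in the block's other slot; leave it there.
- jar: Loose amber jar with white cap, 56 mm wide, 70 mm high, standing on the table between and beyond box and block; origin at the centre of its underside. Leave it alone.
- cup: Loose white plastic cup, 60 mm wide, 65 mm high, beside the jar (either way round); origin at the centre of its underside. Leave it alone.

How it is judged (in metres and radians):
On the way, in this order (a step that is already met when the one before it is completed fails the run):
1. the lid is fully shut (value of joint lid below 0.04 rad), for 0.2 s.
2. the spatula is drawn clear of the block (height (world z) of spatula_tip above 0.12 m and contact force between spatula and block below 0.1 N and value of joint lid below 0.04 rad), for 0.2 s.
At the end, for the whole second after the job is handed in: The lid is shut (joint below 0.04 rad). The spatula is held still in the fingers, its blade flat within 0.2 rad (either face up), the blade's centre within 50 mm of the lid's middle seen from above and 90 to 210 mm above the lid; the spatula touches neither box, lid, block, paddle, jar nor cup (value of joint lid below 0.04 rad and horizontal distance between blade and lid_middle below 0.05 m and z of blade in the frame of lid_middle between 0.09 and 0.21 m and (angle between spatula's own z axis and vertical below 0.2 rad or angle between spatula's own z axis and vertical above 2.94 rad) and contact force between spatula and the fingers above 1 N and contact force between spatula and mould_box below 0.1 N and contact force between spatula and block below 0.1 N and contact force between spatula and paddle below 0.1 N and contact force between spatula and jar below 0.1 N and contact force between spatula and cup below 0.1 N and linear speed of spatula below 0.03 m/s); the arm keeps its last pose, push and grip.
It fails at once if the lid is slammed (faster than 4 rad/s) (velocity of joint lid below -4 rad/s).
It fails at once if the paddle is pulled about in its slot (30 mm) (distance of paddle from where it was at the start of the episode above 0.03 m).
It fails at once if the jar or the cup is moved (by 30 mm) (distance of any of jar, cup from where it was at the start of the episode above 0.03 m).
It also fails if it takes over 61 s, if anything falls off the work surface, if the arm or the gripper's body presses on something with over 40 N, if the wrist force passes 120 N, or if a joint passes its speed limit or range.

## Working session

There is one attempt and no reset: what is moved stays moved. The work goes in short steps, Python scripts to look and compute and a shell command to move; the robot and the scene stay as the last step left them, time stands still between calls to the robot, and variables do not carry over. Pictures are saved under pics/ and viewed, about 8 in all and at most 12, crops included, and the job is handed in when it is done.

```bash
mkdir -p pics; ls; cat > h.py <<'E'
import numpy as np,cv2,json
from workcell import *
def cast(name,px,depth=None):
    m=camera_model(name);f=200/np.tan(np.radians(m["vfov"]/2));px=np.atleast_2d(px).astype(float)
    K=np.array([[f,0,m["cx"]],[0,f,m["cy"]],[0,0,1]])
    u=cv2.undistortPoints(px.reshape(-1,1,2),K,np.array([m["k1"],0,0,0,0.])).reshape(-1,2)
    d=np.c_[u[:,0],-u[:,1],-np.ones(len(u))]
    T=np.linalg.inv(m["world_to_cam"]);return T[:3,3],d@T[:3,:3].T
def pts(name,px,D):
    px=np.atleast_2d(px).astype(int);o,d=cast(name,px);return o+d*D[px[:,1],px[:,0]][:,None]
def onz(name,px,z):
    o,d=cast(name,px);return o+d*((z-o[2])/d[:,2])[:,None]
E
python3 - <<'E'
from h import *
print(sense())
for n in("scene","top"):
    p,D=read_camera(n);cv2.imwrite(f"pics/{n}0.png",p[:,:,::-1]);np.save(f"{n}0.npy",D);np.save(f"{n}p0.npy",p);m=camera_model(n);print(n,m)
E
```

```text
pics
{'time': 0.0, 'joint_pos': array([70.08959345, 17.86395151,  0.80364864, 86.69316847, -0.25353552,
       75.58301393, -1.55635088]), 'qvel': array([ 0.0155761 ,  0.14541662,  0.15414611,  0.12416592,  0.00910426,
       -0.02793724, -0.00672085]), 'joint_efforts': array([-5.53752889e-04, -3.79918492e+01,  1.45657989e-01, -2.30593139e+01,
        1.22668681e-02,  1.37141478e-02,  2.08051978e-05]), 'eef_pos': array([ 165.34568033, -523.7331745 ,  207.77900411]), 'tcp_rot': array([[ 9.53583363e-01,  3.01128076e-01, -8.07869752e-04],
       [ 3.01129147e-01, -9.53580651e-01,  2.27560317e-03],
       [-8.51209614e-05, -2.41325045e-03, -9.99997084e-01]]), 'wrist_force': array([ 0.3073156 , -0.7102025 ,  0.43546433]), 'moment': array([-0.02468385, -0.00305511,  0.04769716]), 'grip_width': 1.0031928186996908}
scene {'vfov': 49.970457493329576, 'cx': 315.67583112308665, 'cy': 200.4918728590655, 'k1': -0.07406435358086602, 'world_to_cam': array([[-2.99217290e-01,  9.54116623e-01, -1.14228757e-02,
         1.51827511e+02],
       [-8.14487480e-01, -2.49155741e-01,  5.23957595e-01,
         3.82032039e+02],
       [ 4.97070576e-01,  1.66080961e-01,  8.51667750e-01,
        -1.22333961e+03],
       [ 0.00000000e+00,  0.00000000e+00,  0.00000000e+00,
         1.00000000e+00]])}
top {'vfov': 45.02110154722254, 'cx': 316.6220699432296, 'cy': 196.47623577770725, 'k1': -0.09505710328548524, 'world_to_cam': array([[ 2.77453743e-02, -9.99137444e-01,  3.08959883e-02,
        -3.29846299e+01],
       [ 9.93630968e-01,  3.09429774e-02,  1.08351423e-01,
        -5.55824330e+02],
       [-1.09213977e-01,  2.76929600e-02,  9.93632431e-01,
        -1.22902314e+03],
       [ 0.00000000e+00,  0.00000000e+00,  0.00000000e+00,
         1.00000000e+00]])}
```

View pics/scene0.png

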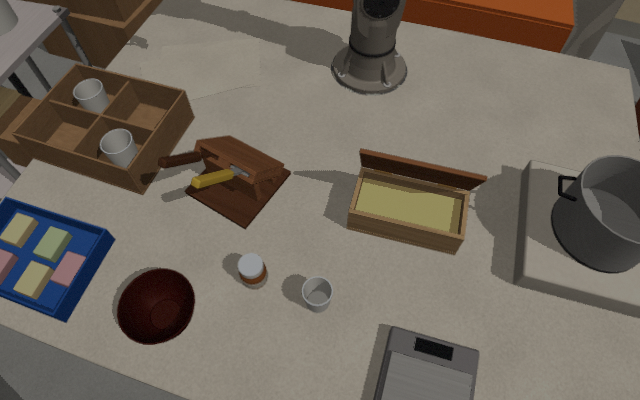

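View pics/top0.png

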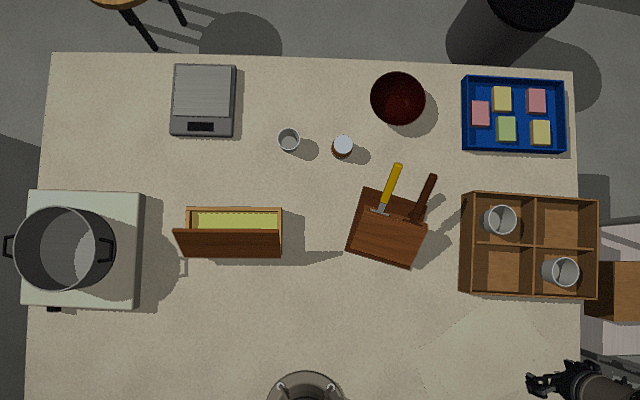

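Scene view: the box is at about (410,210), the block at (240,180), the spatula at (210,180), the jar at (252,268) and the cup at (317,293). In the top view the lid spans (172–282, 228–258), the yellow handle runs from (398,164) to (385,208), and the paddle is to its right.

```bash
python3 - <<'E'
from h import *
for n,(x0,y0,x1,y1) in {"top":(360,155,410,215),"scene":(185,160,240,195)}.items():
    p=np.load(n+"p0.npy");D=np.load(n+"0.npy")
    hsv=cv2.cvtColor(p,cv2.COLOR_RGB2HSV);m=(hsv[...,0]>18)&(hsv[...,0]<35)&(hsv[...,1]>150)&(hsv[...,2]>90)
    M=np.zeros_like(m);M[y0:y1,x0:x1]=m[y0:y1,x0:x1];M&=D>0
    v,u=np.nonzero(M);P=pts(n,np.c_[u,v],D);c=np.median(P,0);w=np.linalg.svd(P-P.mean(0),full_matrices=False)[2][0]
    w*=np.sign(w[0]);t=(P-P.mean(0))@w
    print(n,"spat",len(P),P.mean(0).round(1),"dir",w.round(3),"elev",np.degrees(np.arcsin(w[2])).round(1),"az",np.degrees(np.arctan2(w[1],w[0])).round(1),"ends",(P.mean(0)+w*np.percentile(t,1)).round(),(P.mean(0)+w*np.percentile(t,99)).round())
# top: box / lid
n="top";D=np.load("top0.npy")
v,u=np.mgrid[195:265,165:290];v=v.ravel();u=u.ravel();k=D[v,u]>0;P=pts(n,np.c_[u,v][k],D);u=u[k];v=v[k]
lid=(P[:,2]>85);L=P[lid]
w=np.linalg.svd(L-L.mean(0),full_matrices=False)
nrm=w[2][2];print("lid",lid.sum(),L.mean(0).round(1),nrm.round(3),w[2][0].round(3),"zrange",np.percentile(L[:,2],[0,1,50,99,100]))
r=cv2.minAreaRect(L[:,:2].astype(np.float32));print("lid xy rect",r,cv2.boxPoints(r).round())
b=(P[:,2]>66)&(P[:,2]<80);r=cv2.minAreaRect(P[b][:,:2].astype(np.float32));print("rim",b.sum(),r,cv2.boxPoints(r).round())
print(onz(n,[[187,208],[281,208],[281,257],[173,229]],75))
for nm,q in dict(jar=(343,145),cup=(288,137),tl=(187,208)).items():print(nm,pts(n,q,D))
# block: wooden
v,u=np.mgrid[180:275,340:435];v=v.ravel();u=u.ravel();k=D[v,u]>0;P=pts(n,np.c_[u,v][k],D)
b=(P[:,2]>6)&(P[:,2]<135);B=P[b&(P[:,0]<600)];r=cv2.minAreaRect(B[:,:2].astype(np.float32));print("block",r,cv2.boxPoints(r).round(),B[:,2].max())
# paddle
p=np.load("topp0.npy");v,u=np.mgrid[172:200,415:440];v=v.ravel();u=u.ravel();k=D[v,u]>0;P=pts(n,np.c_[u,v][k],D);P=P[P[:,2]>130]
w=np.linalg.svd(P-P.mean(0),full_matrices=False)[2][0];print("paddle",len(P),P.mean(0),w,P[P[:,2].argmax()])
E
```

```text
top spat 365 [ 578.9 -184.6  175.2] dir [ 0.749 -0.201  0.631] elev 39.1 az -15.0 ends [ 536. -173.  139.] [ 616. -195.  207.]
scene spat 457 [ 584.4 -180.4  175.9] dir [ 0.745 -0.225  0.628] elev 38.9 az -16.8 ends [ 539. -167.  138.] [ 618. -191.  204.]
lid 2939 [428.2 189.7 154.3] [ 0.89   0.025 -0.455] [-0.025  1.     0.006] zrange [ 85.03285684  86.42749035 157.29644237 205.1447121  208.04557326]
lid xy rect ((425.2418212890625, 191.1940155029297), (66.74605560302734, 240.6669464111328), 1.7234776020050049) [[388. 310.]
 [396.  70.]
 [462.  72.]
 [455. 312.]]
rim 569 ((455.445068359375, 191.55447387695312), (127.42305755615234, 240.0284423828125), 1.5952783823013306) [[388. 310.]
 [395.  70.]
 [522.  73.]
 [516. 313.]]
[[512.49984078 308.92773662  75.        ]
 [519.85391086  73.13016852  75.        ]
 [397.79600634  68.89230664  75.        ]
 [458.78104203 341.27609703  75.        ]]
jar [[687.53234322 -79.645734    68.38013487]]
cup [[718.29637607  64.41781182   5.69038121]]
tl [[512.59025026 309.20869847  73.83280565]]
block ((474.7894287109375, -206.65711975097656), (250.2196502685547, 234.331787109375), 89.2241439819336) [[ 356. -330.]
 [ 590. -333.]
 [ 594.  -83.]
 [ 359.  -80.]] 134.9321290119974
paddle 250 [ 569.73943149 -269.86004386  185.89167908] [-0.74741627  0.21022836 -0.63021659] [ 589.67561965 -273.1247096   209.56997169]
```

```bash
python3 -m pendant '[[[-1,0.1,-0.05,-0.1,0,0,8],[-1,0.2,-0.1,-0.111,0,0,17.5],[-1,0.325,-0.185,-0.111,0,0,17.5],[-1,0.325,-0.185,-0.111,0,0,17.5],[-1,0.325,-0.185,-0.111,0,0,17.5],[-1,0.325,-0.185,-0.111,0,0,17.5],[-1,0.325,-0.185,-0.111,0,0,17.5],[-1,0.325,-0.185,-0.111,0,0,17.5]]]' 40; python3 -c "
from workcell import *
print(grip_point_offset)"
```

```text
time: 1.1
eef_pos: [421.0, -248.1, 319.7]
tcp_rot: [[1.0, 0.006, 0.0], [0.006, -1.0, 0.001], [0.0, -0.001, -1.0]]
wrist_force: [-0.2, 0.1, 0.7]
grip_width: -0.002
18.700000000000003
```

```bash
python3 -m pendant '[[[-1,-0.02,-0.438,0.02,0,0,0],[-1,-0.02,-0.438,0.02,0,0,0],[-1,-0.02,-0.438,0.02,0,0,0],[-1,-0.02,-0.438,0.02,0,0,0],[-1,-0.02,-0.438,0.02,0,0,0],[-1,-0.02,-0.438,0.02,0,0,0],[-1,-0.02,-0.438,0.02,0,0,0],[-1,-0.02,-0.438,0.06,0,0,0],[-1,-0.02,-0.438,0.1,0,0,0],[-1,-0.02,-0.438,0.13,0,0,0],[-1,-0.02,-0.438,0.13,0,0,0]]]'; python3 - <<'E'
import numpy as np
for t in range(66,-1,-6):
    c,s=np.cos(np.radians(t)),np.sin(np.radians(t));print(t,(397+110*c-10*s-11-400).round(),(190-(75.5+110*s+10*c)).round())
E
```

```text
time: 2.48
eef_pos: [398.2, 184.3, 187.4]
tcp_rot: [[1.0, -0.003, -0.006], [-0.003, -1.0, -0.004], [-0.006, 0.004, -1.0]]
wrist_force: [-0.7, 0.1, 0.0]
grip_width: -0.0
66 22.0 10.0
60 32.0 14.0
54 43.0 20.0
48 52.0 26.0
42 61.0 33.0
36 69.0 42.0
30 76.0 51.0
24 82.0 61.0
18 88.0 71.0
12 92.0 82.0
6 94.0 93.0
0 96.0 104.0
```

```bash
python3 -m pendant '[[[-1,0.011,0,0.008,0,0,0],[-1,0.022,0,0.010,0,0,0],[-1,0.032,0,0.014,0,0,0],[-1,0.043,0,0.020,0,0,0],[-1,0.052,0,0.026,0,0,0],[-1,0.061,0,0.033,0,0,0],[-1,0.069,0,0.042,0,0,0],[-1,0.076,0,0.051,0,0,0],[-1,0.082,0,0.061,0,0,0],[-1,0.088,0,0.071,0,0,0]]]'
```

```text
time: 3.72
eef_pos: [488.1, 187.8, 118.2]
tcp_rot: [[1.0, 0.0, 0.0], [0.0, -1.0, -0.0], [0.0, 0.0, -1.0]]
wrist_force: [0.2, 1.2, 1.8]
grip_width: 0.0
```

```bash
python3 -m pendant '[[[-1,0.004,0,0.010,0,0,0],[-1,0.006,0,0.020,0,0,0],[-1,0.007,0,0.028,0,0,0],[-1,0.007,0,0.033,0,0,0],[-1,0.007,0,0.035,0,0,0],[-1,0.007,0,0.037,0,0,0],[-1,0.007,0,0.037,0,0,0],[-1,0.007,0,0.037,0,0,0]]]'; python3 - <<'E'
from h import *
p,D=read_camera("scene");cv2.imwrite("pics/s1.png",p[100:300,300:500,::-1].repeat(3,0).repeat(3,1))
E
```

```text
time: 4.72
eef_pos: [494.2, 187.8, 81.7]
tcp_rot: [[1.0, 0.001, -0.001], [0.001, -1.0, -0.0], [-0.001, 0.0, -1.0]]
wrist_force: [0.5, 0.5, 1.2]
grip_width: -0.001
```

View pics/s1.png

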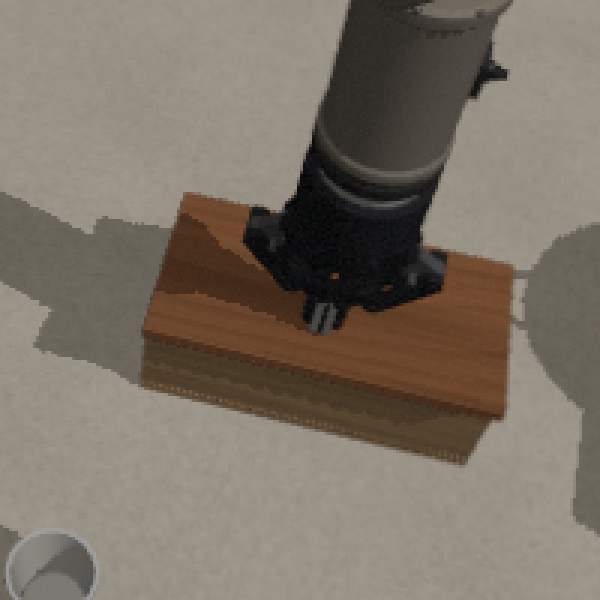

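The crop shows the lid lying level on the box with the closed fingertips on it (crop 320,320). The contact force is still low, so I'll press a bit further to confirm it's shut.

```bash
python3 -m pendant '[[[-1,0,0,0.003,0,0,0],[-1,0,0,0.006,0,0,0],[-1,0,0,0.006,0,0,0]]]'; python3 - <<'E'
from h import *
p,D=read_camera("top");p2,D2=read_camera("scene")
for n,d,(x0,y0,x1,y1) in(("top",D,(165,190,290,270)),("scene",D2,(340,150,490,260))):
    v,u=np.mgrid[y0:y1,x0:x1];P=pts(n,np.c_[u.ravel(),v.ravel()],d);L=P[(P[:,2]>75)&(P[:,2]<97)]
    w=np.linalg.svd(L-L.mean(0),full_matrices=False)[2][2];print(n,len(L),np.median(L,0),w,L.min(0),L.max(0))
    for a,b in((390,410),(410,430),(430,450),(490,510),(510,530)):
        k=(L[:,0]>a)&(L[:,0]<b);print(a,np.median(L[k,2]),k.sum())
E
```

```text
time: 5.15
eef_pos: [494.4, 187.8, 75.6]
tcp_rot: [[1.0, 0.0, -0.001], [0.0, -1.0, -0.0], [-0.001, 0.0, -1.0]]
wrist_force: [-0.1, 0.1, 0.0]
grip_width: 0.006
top 1346 [444.77527541 114.05305892  90.75364416] [-1.00802264e-01 -7.57958586e-04  9.94906191e-01] [393.76574082  71.06278488  77.25967207] [540.15153007 310.15606883  96.99916511]
390 85.70498587104862 178
410 87.8932237227765 290
430 90.05818881582854 275
490 95.52482429140969 89
510 95.81905410799982 31
scene 2899 [470.30251923 214.92330801  93.10503351] [-0.08834623 -0.0022868   0.9960872 ] [394.96903877  72.36317012  81.82575871] [539.43464137 315.50816546  96.99866225]
390 85.5626494569351 223
410 87.43166842395709 326
430 89.77794764823244 368
490 96.021513014157 493
510 96.58291985416054 62
```

```bash
python3 - <<'E'
from h import *
p,D=read_camera("scene");cv2.imwrite("pics/s2.png",cv2.resize(p[140:260,340:490,::-1],None,fx=5,fy=5))
s=sense();print(s["wrist_force"],s["eef_pos"],s["grip_width"],s["joint_efforts"])
for q in[(407,207),(405,207),(410,207),(408,205),(407,203),(415,215),(400,215)]:print(q,pts("scene",q,D).round())
m=camera_model("scene");f=200/np.tan(np.radians(m["vfov"]/2));c=m["world_to_cam"]@np.r_[s["eef_pos"],1];print("tcp px",m["cx"]+f*c[0]/-c[2],m["cy"]+f*c[1]/c[2])
E
```

```text
[ 0.73719865 -0.08515378  0.26515789] [494.1175145  187.80989237  75.5939174 ] 0.00402300296285801 [ 1.46560546e-02 -3.69724631e+01 -5.80681577e+00 -1.96644473e+01
  9.37573495e-03  8.20767484e-03 -3.66434938e-05]
(407, 207) [[504. 188. 119.]]
(405, 207) [[506. 184. 120.]]
(410, 207) [[505. 194. 124.]]
(408, 205) [[506. 189. 130.]]
(407, 203) [[504. 186. 134.]]
(415, 215) [[502. 209.  95.]]
(400, 215) [[512. 180.  97.]]
tcp px 404.37312826798797 213.92305583936223
```

View pics/s2.png

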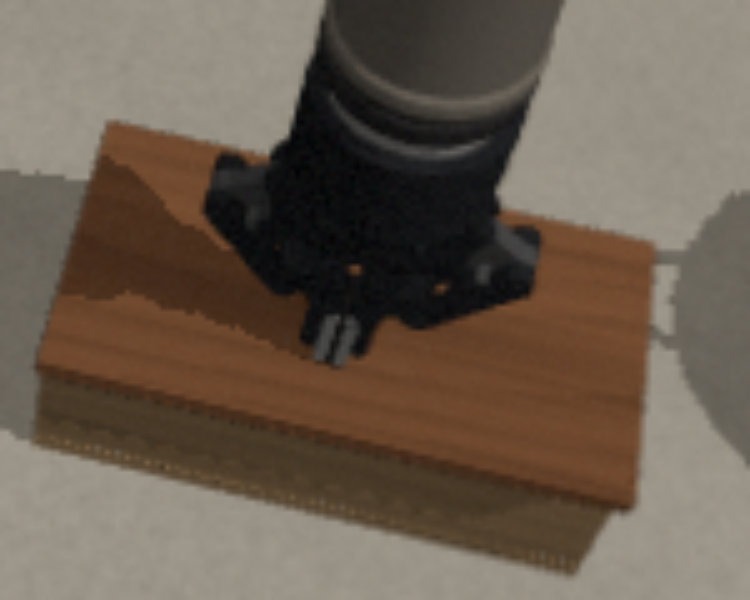

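The lid reads about 0.09 rad open in both cameras, but the reported TCP is below its face with no force. I'll back off and look.

```bash
cat > lid.py <<'E'
from h import *
s=sense();print(s["eef_pos"].round(1),s["wrist_force"].round(1),s["grip_width"])
for n,(x0,y0,x1,y1) in(("top",(165,190,290,270)),("scene",(340,150,490,260))):
    p,d=read_camera(n);v,u=np.mgrid[y0:y1,x0:x1];P=pts(n,np.c_[u.ravel(),v.ravel()],d);L=P[(P[:,2]>78)&(P[:,2]<102)&(abs(P[:,1]-190)>55)]
    c=np.linalg.lstsq(np.c_[L[:,0]-397,np.ones(len(L))],L[:,2],rcond=None)[0];print(n,"lid slope",c[0],"z at hinge",c[1],"x range",np.percentile(L[:,0],[1,99]),len(L))
    cv2.imwrite(f"pics/last_{n}.png",p[:,:,::-1])
E
python3 -m pendant '[[[-1,0,0,-0.01,0,0,0],[-1,0,0,-0.02,0,0,0],[-1,0,0,-0.025,0,0,0],[-1,0,0,-0.025,0,0,0]]]';python3 lid.py
python3 -m pendant '[[[-1,0,0,-0.02,0,0,0],[-1,0,0,-0.03,0,0,0]]]';python3 lid.py
```

```text
time: 5.8
eef_pos: [495.1, 188.0, 101.7]
tcp_rot: [[1.0, 0.0, 0.001], [0.0, -1.0, 0.0], [0.001, -0.0, -1.0]]
wrist_force: [-0.6, -0.1, 0.7]
grip_width: 0.002
[495.1 188.  101.7] [-0.6 -0.1  0.7] 0.0018538802587478196
top lid slope 0.11326557773923569 z at hinge 85.09349997349003 x range [398.50105048 536.6813938 ] 1554
scene lid slope 0.1061599653085244 z at hinge 85.33851977775909 x range [400.83367328 537.98404178] 3252
time: 6.15
eef_pos: [494.9, 188.0, 131.4]
tcp_rot: [[1.0, 0.0, 0.001], [0.0, -1.0, 0.0], [0.001, -0.0, -1.0]]
wrist_force: [-0.1, 1.0, 0.4]
grip_width: 0.002
[494.9 188.  131.4] [-0.1  1.   0.4] 0.0019018445773744642
top lid slope 0.11436127943058717 z at hinge 85.13152030578208 x range [399.17009818 538.31751744] 1500
scene lid slope 0.10796027253249058 z at hinge 85.19102094936318 x range [400.67903395 538.08286401] 3399
```

```bash
python3 - <<'E'
from h import *
p=cv2.imread("pics/last_scene.png");cv2.imwrite("pics/s3.png",cv2.resize(p[120:260,340:490],None,fx=4,fy=4))
m=camera_model("scene");f=200/np.tan(np.radians(m["vfov"]/2))
for z in (131.4,151):
    c=m["world_to_cam"]@np.array([505,188,z,1]);print("px",m["cx"]+f*c[0]/-c[2],m["cy"]+f*c[1]/c[2])
E
```

```text
px 408.11768484432685 204.25867854952457
px 409.8986364177551 198.91129015942286
```

View pics/s3.png

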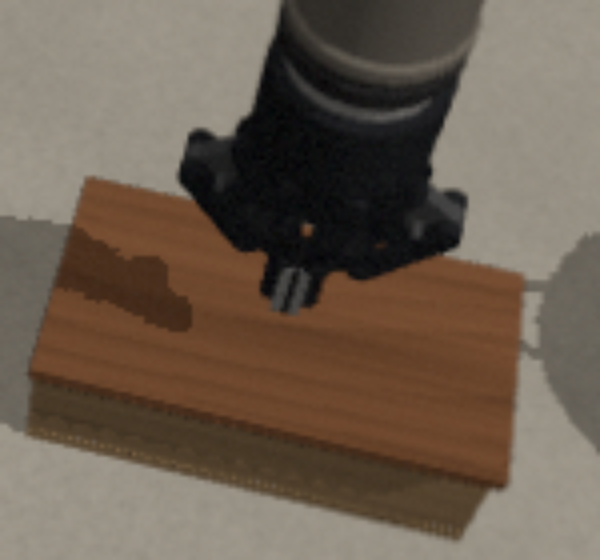

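The visible fingertips are at scene pixel (412,198). That's about 20 mm above where the reported TCP should show (row 204), and it matches where the lid stopped. The real tips therefore sit about 20 mm behind the reported TCP, so I'll push further down and watch the force.

```bash
python3 -m pendant '[[[-1,0,0,0.015,0,0,0],[-1,0,0,0.03,0,0,0],[-1,0,0,0.045,0,0,0],[-1,0,0,0.055,0,0,0],[-1,0,0,0.059,0,0,0],[-1,0,0,0.063,0,0,0],[-1,0,0,0.066,0,0,0],[-1,0,0,0.068,0,0,0]]]';python3 lid.py;python3 -m pendant '[[[-1,0,0,0.002,0,0,0],[-1,0,0,0.003,0,0,0]]]';python3 lid.py
```

```text
time: 7.25
eef_pos: [495.3, 187.8, 63.2]
tcp_rot: [[1.0, 0.0, 0.001], [0.0, -1.0, 0.0], [0.001, -0.0, -1.0]]
wrist_force: [-0.1, -1.8, 9.5]
grip_width: 0.003
[495.3 187.8  63.2] [-0.1 -1.8  9.5] 0.0025536550122073416
top lid slope 0.003304290146000674 z at hinge 85.15554765859933 x range [396.56336029 540.09542637] 1701
scene lid slope -0.0050472770021310585 z at hinge 85.07744641937359 x range [400.14508849 539.20589097] 3452
time: 7.6
eef_pos: [495.2, 188.0, 63.0]
tcp_rot: [[1.0, 0.0, 0.002], [0.0, -1.0, -0.001], [0.002, 0.001, -1.0]]
wrist_force: [-6.1, -5.5, 22.5]
grip_width: -0.0
[495.2 188.   63. ] [-6.1 -5.5 22.5] -0.0002720586238540245
top lid slope 0.0009008065993772603 z at hinge 85.3026122431316 x range [396.84307628 540.11649612] 1699
scene lid slope -0.00453364417399739 z at hinge 85.00807557378225 x range [399.59161223 539.21670479] 3450
```

The lid is shut: slope is about 0 in both cameras, with 22 N felt. Contact came at a TCP reading of 63 instead of 85.5, so the true tips are about 22 mm behind the reported TCP.

```bash
cat >> h.py <<'E'
from scipy.spatial.transform import Rotation as Ro
def spatR(az,el=40):
    a,e=np.radians([az,el]);x=np.array([np.cos(e)*np.cos(a),np.cos(e)*np.sin(a),np.sin(e)]);y=np.array([np.sin(a),-np.cos(a),0]);return np.c_[x,y,np.cross(x,y)]
def delta(P,R):
    s=sense();R0=s["tcp_rot"];print("shift m",(R0.T@(np.array(P)-s["eef_pos"])/1000).round(4),"turn",Ro.from_matrix(R0.T@R).as_rotvec(degrees=True).round(1))
E
python3 - <<'E'
from h import *
delta((495,188,330),spatR(0,0));delta((468,-150,300),spatR(-15.8))
E
```

```text
shift m [ 0.0003  0.0003 -0.2669] turn [ 0.1 -0.1  0. ]
shift m [-0.0269  0.3382 -0.2366] turn [-5.5 39.6 15.2]
```

```bash
python3 -m pendant '[[[-1,0,0,-0.05,0,0,0],[-1,0,0,-0.11,0,0,0],[-1,0,0.02,-0.17,0,0,0],[-1,0,0.06,-0.22,0,0,0],[0.2,0,0.12,-0.24,-1,8,3],[0.2,-0.01,0.18,-0.24,-2,16,6],[0.2,-0.02,0.24,-0.24,-3.5,25,10],[0.2,-0.025,0.3,-0.24,-4.5,33,13],[0.2,-0.027,0.338,-0.237,-5.5,39.6,15.2],[0.2,-0.027,0.338,-0.237,-5.5,39.6,15.2],[0.2,-0.027,0.338,-0.237,-5.5,39.6,15.2]]]'; python3 - <<'E'
from h import *
delta(np.array([580,-182,162])-40*spatR(-15.8)[:,2],spatR(-15.8))
E
```

```text
time: 9.07
eef_pos: [484.9, -155.1, 292.1]
tcp_rot: [[0.745, -0.27, 0.61], [-0.21, -0.963, -0.17], [0.633, -0.001, -0.774]]
wrist_force: [0.9, 0.7, 0.4]
grip_width: 0.601
shift m [-0.0064  0.0003  0.1233] turn [-0.1  0.7  0.1]
```

```bash
python3 -m pendant '[[[0.2,0,0,0.04,0,0,0],[0.2,0,0,0.08,0,0,0],[0.2,0,0,0.1,0,0,0],[0.2,0,0,0.1,0,0,0],[0.2,0,0,0.1,0,0,0]]]'; python3 - <<'E'
from h import *
G=np.array([580,-182,162]);R=spatR(-15.8)
delta(G-40*R[:,2],R);s=sense();print("grasp(40) in spat frame",R.T@(s["eef_pos"]-G))
p,D=read_camera("scene");q,_=read_camera("top")
cv2.imwrite("pics/s4.png",np.hstack([cv2.resize(p[110:240,150:280,::-1],(390,390)),cv2.resize(q[130:260,330:460,::-1],(390,390))]))
np.save("sD.npy",D)
for n in("scene","top"):
    m=camera_model(n);f=200/np.tan(np.radians(m["vfov"]/2))
    for k in(0,22,40):
        c=m["world_to_cam"]@np.r_[s["eef_pos"]-k*s["tcp_rot"][:,2],1];print(n,k,"px",m["cx"]+f*c[0]/-c[2],m["cy"]+f*c[1]/c[2])
E
```

```text
time: 9.7
eef_pos: [546.4, -172.4, 216.0]
tcp_rot: [[0.744, -0.27, 0.611], [-0.209, -0.963, -0.171], [0.635, -0.001, -0.773]]
wrist_force: [-0.6, 0.6, -0.5]
grip_width: 0.6
shift m [-0.0077  0.0001  0.0239] turn [-0.1  0.6  0.1]
grasp(40) in spat frame [  7.92917002  -0.06997828 -63.86001173]
scene 0 px 219.41654492739085 150.28565920087505
scene 22 px 222.42754145959873 139.44157456358735
scene 40 px 224.9393460653177 130.39532643763144
top 0 px 388.69116875780566 194.18019176789636
top 22 px 388.30642833938373 199.3313385282481
top 40 px 387.98153054042064 203.681274652554
```

View pics/s4.png

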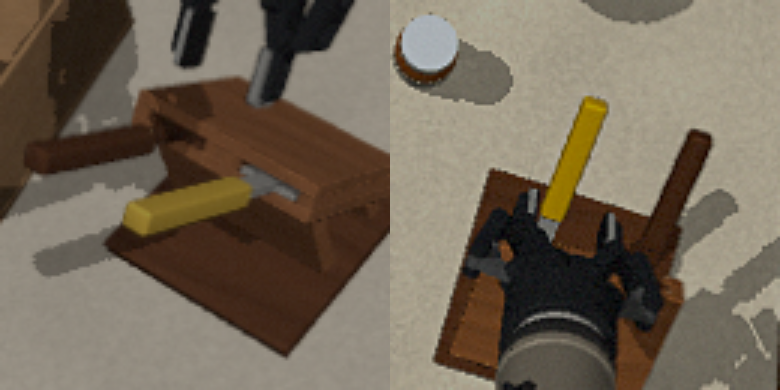

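```bash
python3 - <<'E'
from h import *
def tri(a,b):
    o1,d1=cast("scene",a);o2,d2=cast("top",b);d1=d1[0];d2=d2[0]
    t=np.linalg.lstsq(np.c_[d1,-d2],o2-o1,rcond=None)[0];A=o1+d1*t[0];B=o2+d2*t[1];return (A+B)/2,np.linalg.norm(A-B)
G=np.array([580,-182,162]);R=spatR(-15.8);s=sense();T=s["eef_pos"]
F=[]
for a,b in(((211.7,131.7),(404.3,201.7)),((237.3,144.3),(378.3,194))):
    P,e=tri(a,b);F.append(P);print(P.round(1),e.round(1),"rel TCP tool axes",(s["tcp_rot"].T@(P-T)).round(1),"rel G",(R.T@(P-G)).round(1))
for n in("scene","top"): print(n,camera_model(n)["world_to_cam"].shape)
# handle neck/handle end (scene lower end and top) check
P,e=tri((150+(133)/3,110+218/3),(330+(594-390)/3,130+103/3));print("handle end",P,e,"rel G",R.T@(P-G))
E
```

```text
[ 526.2 -198.9  238.5] 9.8 rel TCP tool axes [  4.9  30.3 -25. ] rel G [ 13.   30.9 -89. ]
[ 541.2 -140.6  239.9] 10.4 rel TCP tool axes [  4.7 -29.8 -26.8] rel G [ 12.9 -29.2 -90.9]
scene (4, 4)
top (4, 4)
handle end [ 617.60409857 -195.88363522  199.90975745] 1.2659412580589358 rel G [54.98180068  3.12023037 -3.35246504]
```

Crop check: the spatula handle lies between the two fingertips, which are symmetric at ±30 mm. The tips measure 26 mm behind the reported TCP along the tool axis, so the 22 mm bias is in the tool. I'll move 104 mm along the tool axis, shift x by −8 and y by +1, then close.

```bash
python3 -m pendant '[[[0.2,-0.008,0.001,0.02,0,0,0],[0.2,-0.008,0.001,0.045,0,0.3,0],[0.2,-0.008,0.001,0.07,0,0.5,0],[0.2,-0.008,0.001,0.09,0,0.6,0],[0.2,-0.008,0.001,0.104,0,0.6,0],[0.2,-0.008,0.001,0.104,0,0.6,0],[0.2,-0.008,0.001,0.104,0,0.6,0]]]'; python3 - <<'E'
from h import *
p,D=read_camera("scene");q,_=read_camera("top")
cv2.imwrite("pics/s5.png",np.hstack([cv2.resize(p[110:240,150:280,::-1],(390,390)),cv2.resize(q[130:260,330:460,::-1],(390,390))]))
E
```

```text
time: 10.68
eef_pos: [603.0, -191.1, 129.5]
tcp_rot: [[0.737, -0.272, 0.618], [-0.209, -0.962, -0.174], [0.642, -0.001, -0.766]]
wrist_force: [-0.7, -0.1, -0.1]
grip_width: 0.599
```

View pics/s5.png

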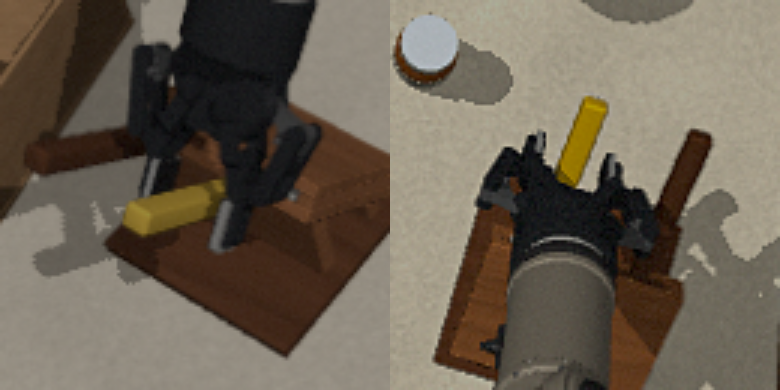

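The fingers straddle the yellow handle (scene crop ~(190,205)), with the tips just past its underside and the paddle clear. Closing.

```bash
python3 -m pendant '[[[-1,0,0,0,0,0,0],[-1,0,0,0,0,0,0],[-1,0,0,0,0,0,0],[-1,0,0,0,0,0,0],[-1,0,0,0,0,0,0],[-1,0,0,0,0,0,0]]]' 70 && python3 -m pendant '[[[-1,0.01,0,0,0,0,0],[-1,0.02,0,0,0,0,0],[-1,0.03,0,0,0,0,0],[-1,0.03,0,0,0,0,0]]]'
```

```text
time: 11.52
eef_pos: [602.7, -190.5, 129.0]
tcp_rot: [[0.738, -0.272, 0.618], [-0.209, -0.962, -0.174], [0.641, -0.001, -0.767]]
wrist_force: [-1.3, -0.6, 3.5]
grip_width: 0.221
time: 12.02
eef_pos: [626.1, -197.0, 149.2]
tcp_rot: [[0.737, -0.272, 0.619], [-0.21, -0.962, -0.173], [0.643, -0.002, -0.766]]
wrist_force: [-1.3, -0.3, 2.3]
grip_width: 0.222
```

Held (width 0.22 × 85 ≈ 19 mm). Forces are low, so I'll draw it the rest of the way.

```bash
python3 -m pendant '[[[-1,0.015,0,0,0,0,0],[-1,0.03,0,0,0,0,0],[-1,0.045,0,0,0,0,0],[-1,0.06,0,0,0,0,0],[-1,0.075,0,0,0,0,0],[-1,0.09,0,0,0,0,0],[-1,0.105,0,0,0,0,0],[-1,0.12,0,0,0,0,0],[-1,0.135,0,0,0,0,0],[-1,0.14,0,0,0,0,0],[-1,0.14,0,0,0,0,0]]]'; python3 - <<'E'
from h import *
p,D=read_camera("scene");cv2.imwrite("pics/s6.png",cv2.resize(p[80:320,120:360,::-1],(600,600)))
E
```

```text
time: 13.4
eef_pos: [728.1, -226.0, 237.5]
tcp_rot: [[0.738, -0.272, 0.617], [-0.21, -0.962, -0.173], [0.641, -0.001, -0.768]]
wrist_force: [-0.4, 0.6, -1.8]
grip_width: 0.22
```

View pics/s6.png

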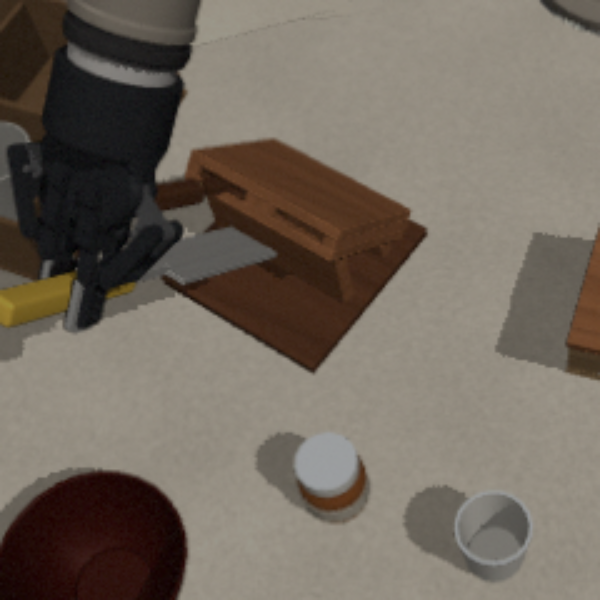

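The blade is fully out of its slot (tip at crop (275,252), clear of the block), and the paddle, jar and cup are undisturbed. Now lift, level and swing over the lid.

```bash
python3 -m pendant '[[[-1,0.01,0,-0.015,0,0,0],[-1,0.02,0,-0.035,0,0,0],[-1,0.025,0,-0.055,0,0,0],[-1,0.03,0,-0.075,0,0,0],[-1,0.03,0,-0.09,0,0,0],[-1,0.03,0,-0.09,0,0,0]]]'; python3 - <<'E'
from h import *
delta((680,-120,300),spatR(-10,0));delta((590,214,300),spatR(10,0))
E
```

```text
time: 14.2
eef_pos: [695.0, -216.0, 328.6]
tcp_rot: [[0.737, -0.271, 0.619], [-0.208, -0.962, -0.175], [0.644, 0.0, -0.765]]
wrist_force: [0.1, 0.1, -2.3]
grip_width: 0.224
shift m [-0.0494 -0.0884 -0.0042] turn [  2.  -40.   -5.5]
shift m [-0.1851 -0.3854 -0.1183] turn [  9.  -39.4 -24.7]
```

```bash
python3 -m pendant '[[[-1,-0.02,-0.02,-0.01,1,-6,-2],[-1,-0.04,-0.05,-0.02,2,-13,-5],[-1,-0.06,-0.09,-0.04,3,-20,-8],[-1,-0.08,-0.13,-0.05,5,-27,-12],[-1,-0.10,-0.18,-0.06,6,-33,-16],[-1,-0.12,-0.23,-0.07,8,-38,-20],[-1,-0.14,-0.28,-0.09,9,-39.4,-24],[-1,-0.16,-0.33,-0.1,9,-39.4,-24.7],[-1,-0.18,-0.37,-0.115,9,-39.4,-24.7],[-1,-0.185,-0.385,-0.118,9,-39.4,-24.7],[-1,-0.185,-0.385,-0.118,9,-39.4,-24.7]]]'; python3 - <<'E'
from h import *
delta((590,214,195),spatR(10,0))
E
```

```text
time: 15.58
eef_pos: [589.9, 214.1, 298.0]
tcp_rot: [[0.984, 0.176, -0.003], [0.176, -0.984, 0.002], [-0.003, -0.002, -1.0]]
wrist_force: [0.8, -0.9, -1.5]
grip_width: 0.221
shift m [0.0004 0.0003 0.103 ] turn [-0.1  0.2  0.1]
```

```bash
python3 -m pendant '[[[-1,0,0,0.02,0,0,0],[-1,0,0,0.045,0,0,0],[-1,0,0,0.07,0,0,0],[-1,0,0,0.09,0,0,0],[-1,0,0,0.103,0,0,0],[-1,0,0,0.103,0,0,0],[-1,0,0,0.103,0,0,0]]]'; python3 - <<'E'
from h import *
for n in("top","scene"):
    p,D=read_camera(n);v,u=np.mgrid[0:400,0:640];k=D.ravel()>0;P=pts(n,np.c_[u.ravel(),v.ravel()][k],D)
    L=P[(P[:,2]>200)&(P[:,2]<265)&(P[:,0]>385)&(P[:,0]<520)&(P[:,1]>130)&(P[:,1]<260)]
    w=np.linalg.svd(L-L.mean(0),full_matrices=False)[2];print(n,len(L),"ctr",((L.min(0)+L.max(0))/2).round(),"med",np.median(L,0).round(1),"normal",w[2].round(3),"x",L[:,0].min(),L[:,0].max())
    cv2.imwrite(f"pics/f_{n}.png",p[:,:,::-1])
    L=P[(P[:,2]>78)&(P[:,2]<95)&(P[:,0]>395)&(P[:,0]<535)&(P[:,1]>70)&(P[:,1]<312)];c=np.polyfit(L[:,0],L[:,2],1);print("lid slope",c[0],len(L),L.min(0),L.max(0))
    if n=="top":print("jar",P[(P[:,2]>60)&(abs(P[:,0]-690)<60)&(abs(P[:,1]+80)<60)&(P[:,2]<80)].mean(0))
a=cv2.imread("pics/f_scene.png");b=cv2.imread("pics/f_top.png")
cv2.imwrite("pics/s7.png",np.vstack([cv2.resize(a[60:340,150:520],None,fx=1.05,fy=1.05),cv2.resize(b[90:290,150:520],None,fx=1.05,fy=1.05)]))
E
```

```text
time: 16.45
eef_pos: [590.3, 213.1, 196.2]
tcp_rot: [[0.985, 0.172, -0.002], [0.172, -0.985, 0.003], [-0.002, -0.003, -1.0]]
wrist_force: [-0.1, 1.0, -0.6]
grip_width: 0.227
top 748 ctr [453. 188. 242.] med [439.7 189.  242.2] normal [ 0.007  0.006 -1.   ] x 400.7820252433184 505.48430165045494
lid slope 0.0030946371003491664 1750 [395.01980889 132.71130383  78.01120561] [534.97758326 311.74501848  92.95069926]
jar [689.29781272 -78.20610994  69.86977541]
scene 508 ctr [458. 173. 241.] med [444.  174.9 241.7] normal [-0.004  0.017 -1.   ] x 401.28018127525024 514.5650077285768
lid slope -0.0014309710778837308 3452 [396.87871797  72.21193419  78.15336506] [534.99557573 311.94416387  89.67066509]
```

View pics/s7.png

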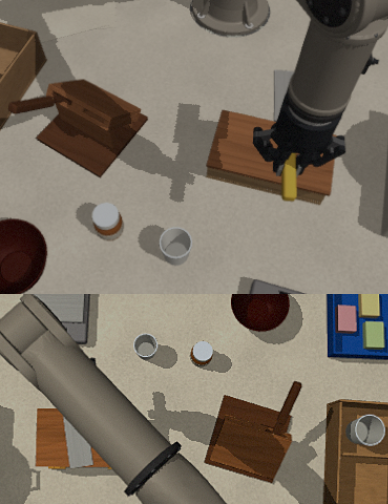

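The last picture shows the lid shut, the blade level over it, the paddle still in its slot, and the jar and cup where they were. I'll let it settle briefly, check, then hand in.

```bash
python3 -m pendant '[[[-1,0,0,0,0,0,0],[-1,0,0,0,0,0,0],[-1,0,0,0,0,0,0],[-1,0,0,0,0,0,0]]]'; python3 -c "
from workcell import *
s=sense();print(s['qvel'].round(2),s['grip_width']);print(finish_job())"
```

```text
time: 17.05
eef_pos: [589.5, 213.3, 195.3]
tcp_rot: [[0.985, 0.174, -0.004], [0.174, -0.985, 0.002], [-0.003, -0.002, -1.0]]
wrist_force: [-0.2, -0.1, -0.6]
grip_width: 0.221
[ 0.08  0.04 -0.02  0.05  0.06  0.06  0.14] 0.22085747693832386
the job is handed in; nothing more can be done
None
```

I shut the lid with closed fingers, drew the spatula about 170 mm out along its slot, levelled it and held it over the lid. The job was handed in at about 17 s of robot time; `finish_job()` gives no verdict.

**Last checks:**
- **Lid:** its slope is within 0.003 of level in both cameras, so it reads as shut.
- **Blade:** level within about 0.02 rad, with its centre at about (455, 189, 240) mm. That is about 3 mm from the lid's middle seen from above and 154 mm above it.
- **Grip:** still held, about 19 mm between the jaws, and the arm was essentially still.
- **Other objects:** the jar is within about 2 mm of where it started. The paddle and cup I checked only by eye, and they look unmoved.

**What disagreed:**
- **Fingertip offset:** the real fingertips sit about 22–26 mm behind the reported TCP. I noticed because the first push left the lid about 0.1 rad open while the reading said it should be shut. I corrected for this in the second push and in the grasp.
- **Scene camera:** its depth put the blade's midpoint about 15 mm off in y from the top camera. The arm partly hides the blade in both views; the top reading agrees with the pose the arm reports.

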